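# Stack the tile cases on the sloped carrying stand and latch them

### The arm

A 7-joint arm with a two-finger parallel gripper is mounted at the origin on the work surface. World frame = base frame: x ahead of the robot, y to its left, z up, the work surface at z = 0. Lengths are in m, angles in degrees, forces in N, time in s.
With the tool pointing down it reaches from about 0.4 to 0.875 m from the base axis. Payload 4.4 kg.
Tool frame: the origin (TCP) lies midway between the tips of the shut fingers; the grasp point (between the pads) lies 19 mm behind it; z points along the fingers, y is the direction in which the jaws open and shut (so a half turn about z gives the same grasp; the last joint's range is limited). The gripper opens to 85 mm and grips with 20 to 120 N. Pads are 22 mm wide; open, the fingers measure 114 mm over their backs; the gripper's body (76 mm by 85 mm) begins 54 mm behind the grasp point. The pads swing forward as they close: fully open they stand 13 mm farther back than shut.
Start: joints at [-68.915, 36.005, 2.206, 86.941, -1.547, 57.084, -1.146], TCP at [0.273, 0.59, 0.231] pointing down, gripper open.
Joint ranges: [-175.42, 175.42], [-21.48, 121.26], [-71.46, 75.88], [10.55, 141.38], [-63.04, 243.04], [13.31, 113.54], [-168.57, 168.57]. Speed limits (degrees/s): [147.25, 147.25, 180, 180, 180, 180, 180].

### API

Orientations are given as [roll, pitch, yaw] about the fixed x, y, z axes, in that order (R = Rz(yaw) Ry(pitch) Rx(roll)).
In Python, from rig import bot, eyes, workorder gives the robot as it stands. The module is installed in compiled form; this text tells all that it offers.
- The arm moves only by the tool play_rows, never from a script. Its argument "rows" is one flat list of numbers, 7 for each row, row after row: the turn, a rotation vector about the tool's x, y, z in rad, then the shift along the tool's x, y, z in cm, then the closure, from 0 (fully open) to 1 (shut). In form: [wx, wy, wz, tx, ty, tz, gripper, wx, wy, wz, tx, ty, tz, gripper, ...]. A call has 1 to 20 rows; each row shifts and turns the commanded pose from where the row before left it, along the tool's axes as they then stand; what a row does not reach is not made up. A row lasts 1/12 s, in which the tool goes at most 41.7 mm and 7.16 degrees, less where a joint would pass 70% of its speed; a pose out of reach is approached as far as the arm can. A call with a gripper value outside its range is refused whole. The fingers move at their own pace and stop on an object; "grip_force" is the grip in N (left out, the last holds). Time passes only in rows, so rows that do not move let the fingers close. It gives the time, the measured TCP pose, the force and the opening at its end, in the units of the state.
- bot.get_state(): the state, without advancing time (a new reading comes with each control period).
- eyes.grab_frame(name): name is "side" or "top"; returns the picture (400x640x3 uint8, blue, green, red); there is no depth.
- eyes.calibration(name): a dict with "mtx" (3x3 intrinsics, pixels), "rvec" (rotation vector, rad) and "tvec" (3), from world to camera coordinates, as OpenCV has them. Camera axes: x right, y down, z forward; pixel columns grow to the right and rows downward; lengths in m; the calibration is good to about 2 mm. A picture is of the moment at which its call begins. calibration takes no time and is no camera call.
- workorder.sign_off(): hands the job in, once; it reports no verdict.
The state is a dict: "time": time; "qpos": joint angles; "qvel": joint speeds; "joint_torque": joint torques, N m; "ee_pos": TCP position; "ee_rot": TCP orientation; "ft_force": force on the tool from outside, world axes, zero at the start; "wrist_torque": the same for the moment, N m; "gripper_width": opening from 0.0 (shut) to 1.0 (fully open).
Only numpy, scipy, OpenCV 4.12 (cv2) and the standard library are available. Lean on these libraries where they do the work, as an engineer would, in place of code of your own. Each camera call takes 0.05 s, during which the arm holds its last target. There are 200 camera calls.

### The job

Put the plain sample-tile case on the stand's sloped deck, centred, straight and snug against the backstop, and then the case with the steel keeper squarely on top of it, also against the backstop, keeper end to the backstop. Swing the latch's bail over so that its cross bar drops behind the keeper, then press the lever back over centre until it lies fully shut and pulls the bail tight. Set the cases down rather than dropping them, and leave the other things on the table where they are.

Things in the scene. Friction and masses are not known exactly. Their poses are not given: they have to be found in the camera images.
- deck: plywood stand sloped 27 deg. Origin: on the deck top, middle of the backstop's foot, 25 mm above the table; x up the slope away from the backstop, y across, z square out of the deck. Deck: y -55 to 55, x to 125 mm, nothing beside it. Backstop: face x = 0, up to z = 82. Behind it a ledge at z = 80 mm, parallel to the deck, x = 0 to -142, carries the toggle latch
- plain_mid (a point): centre of the plain grey plastic case: a block 110 mm long (its x), 60 mm wide (y), 42 mm high (z), about 0.4 kg. Nothing on its lid. This point is 21 mm above its underside
- keeper_mid (a point): centre of the body of the other grey plastic case, same body size (110 x 60 x 42 mm, about 0.42 kg), with a steel keeper standing on its lid near the -x end. Point 21 mm above its underside
- keeper (a point): steel keeper hook, 30 mm wide (y), 12 mm thick, 18 mm above the lid. Point: middle of its catching face, 35.3 mm to -x of the case centre, 6 mm above the lid; the face looks to the case's +x. A top lip 5 mm thick overhangs 4 mm to +x, 13 mm above the lid. Axes as the case. Stacked with case x up the slope the point is at deck x = 19.7, z = 90 mm, facing away from the latch
- lever_pivot (a point): pivot of the latch lever, at x = -55, y = 0, z = 95 mm of the deck frame; axes as the deck; does not move in the deck frame
- lever (a joint): latch lever, rad: 0 = closed, lying parallel to the ledge pointing to the deck's -x (end stop); grows as it swings up and over toward the stack, 1.57 = standing square to the deck, 2.0 = fully open (stop). Stiff hinge (0.06 N m): stays where it is left. Steel blade 28 mm wide, 5 mm thick, reaching 75 mm from the pivot
- lever_tip (a point): middle of the blade's outer face, 58 mm from the pivot, the face that one presses to close it (it looks toward the stack when the lever stands up and to the deck's +z when closed)
- bail (a joint): bail angle on the lever, rad. Its hinge is on the lever, 19.3 mm from the pivot toward the tip and 5.2 mm behind (under it when closed). Bail direction in the deck's x-z plane, from +x towards +z, is bail minus lever. At its stop, 4.1, it is folded back over the ledge; nearly free hinge, falls by its weight to either side of upright
- bail_bar (a point): middle of the bail's cross bar: round steel, 10 mm thick, 60 mm long along y, 96 mm from the bail hinge, on two side wires 7 mm thick, 53 mm clear between them. x points along the wires away from the hinge. The wires are sprung: they stretch up to 8 mm, 2 N per mm, about 3 mm when latched
- vase: unfired pale vase 116 mm wide, 160 mm tall, standing on a steel turntable; a bystander, origin under its foot
- tub: open white plastic tub 100 mm wide, 85 mm tall; bystander, origin under its foot
- jar: lidded brown jar 64 mm wide, 85 mm tall; bystander, origin under its foot
- pot: small clear pot with lid 48 mm wide, 65 mm tall; bystander, origin under its foot
- brush: brush about 170 mm long lying flat; bystander, origin at its underside
- mug: white mug 76 mm wide, 90 mm tall, with a handle; bystander, origin under its foot
Mind the look-alikes: they are no part of the job. What is shaped like the part that bears keeper_mid but turquoise is not meant.

How it is judged:
By the outcome, as a careful person would: the job done as asked, in the order asked, and still so for the second after the job is handed in, with the robot touching nothing.
It also fails if it takes over 70 s, if anything falls off the work surface, if the arm or the gripper's body presses on something with over 40 N, if the wrist force passes 120 N, or if a joint passes its speed limit or range.

## Working session

There is one attempt and no reset: what is moved stays moved. The work goes in short steps, Python scripts to look and compute and a tool call to move; the robot and the scene stay as the last step left them, time stands still between calls to the robot, and variables do not carry over. Pictures are saved under pics/ and viewed, about 8 in all and at most 12, crops included, and the job is handed in when it is done.

Besides the shell and the picture viewer there is one more tool, called after "Request:" in YAML: its name, and indented under it one key for each argument. play_rows: Moves the arm, as the interface text tells. Its arguments: {"type":"object","properties":{"rows":{"type":"array"},"grip_force":{"type":"number"}},"required":["rows"]}

```bash
mkdir -p pics
cat > h.py <<'E'
import numpy as np, cv2
from scipy.spatial.transform import Rotation as R
from rig import bot, eyes, workorder
def cal(n):
    c=eyes.calibration(n); return np.array(c["mtx"],float),np.array(c["rvec"],float).reshape(3),np.array(c["tvec"],float).reshape(3)
def ray(n,uv):
    K,r,t=cal(n); M=R.from_rotvec(r).as_matrix()
    d=M.T@np.linalg.solve(K,[uv[0],uv[1],1.]); return -M.T@t,d/np.linalg.norm(d)
def onz(n,uv,z):
    o,d=ray(n,uv); return o+d*(z-o[2])/d[2]
def tri(uvs,uvt):
    o1,d1=ray("side",uvs);o2,d2=ray("top",uvt)
    s=np.linalg.lstsq(np.c_[d1,-d2],o2-o1,rcond=None)[0]
    a=o1+d1*s[0];b=o2+d2*s[1]; return (a+b)/2,np.linalg.norm(a-b)
def proj(n,P):
    K,r,t=cal(n); return cv2.projectPoints(np.array(P,float).reshape(-1,1,3),r,t,K,None)[0].reshape(-1,2)
def snap(n,name=None,crop=None,scale=1):
    im=eyes.grab_frame(n)
    if name:
        o=im if crop is None else im[crop[1]:crop[3],crop[0]:crop[2]]
        cv2.imwrite("pics/"+name+".png",cv2.resize(o,None,fx=scale,fy=scale,interpolation=cv2.INTER_CUBIC))
    return im
E
python3 - <<'E'
from h import *
s=snap("side","s0");t=snap("top","t0")
cv2.imwrite("pics/s0raw.png",s);cv2.imwrite("pics/t0raw.png",t)
for n in("side","top"):
    K,r,tt=cal(n);print(n,K.round(1).tolist(),ray(n,(320,200)))
print(bot.get_state())
E
```

```text
side [[388.8, 0.0, 319.3], [0.0, 388.8, 200.3], [0.0, 0.0, 1.0]] (array([ 0.33655003, -0.95057948,  0.72940518]), array([ 0.15676325,  0.84414647, -0.51268121]))
top [[391.0, 0.0, 319.2], [0.0, 391.0, 203.3], [0.0, 0.0, 1.0]] (array([0.34363298, 0.07987672, 1.37946826]), array([ 0.15560444, -0.01087421, -0.98775959]))
{'time': 0.1, 'qpos': array([-68.91572182,  36.05360148,   2.20406748,  86.98919867,
        -1.54766389,  57.08385572,  -1.14607437]), 'qvel': array([ 0.02432437, -0.10843622,  0.04389429, -0.13901252, -0.1357295 ,
        0.03741386,  0.0027856 ]), 'joint_torque': array([ 3.28149981e-03, -5.64524853e+01,  1.23046305e+00, -1.93969613e+01,
        1.12455900e-02,  5.38070468e-03,  6.37349544e-06]), 'ee_pos': array([0.27295355, 0.58930669, 0.23048762]), 'ee_rot': array([-1.79903063e+02,  1.17508681e-03,  1.55144071e+02]), 'ft_force': array([-0.09102373,  0.31726799, -0.08686611]), 'wrist_torque': array([0.01466573, 0.02905627, 0.02774498]), 'gripper_width': 0.9955571483622279}
```

View pics/s0.png

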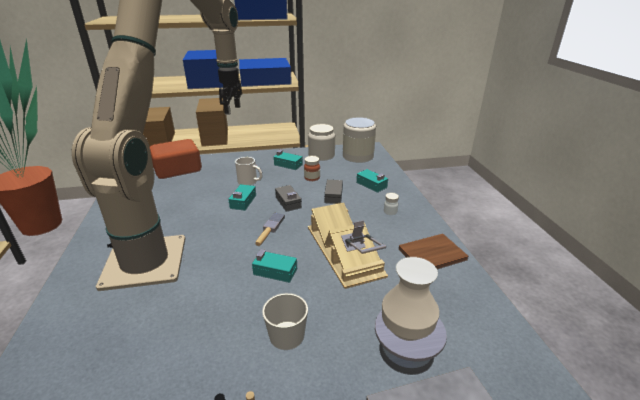

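View pics/t0.png

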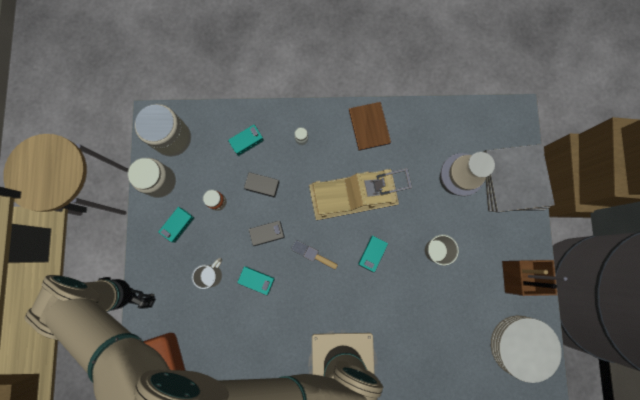

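The scene has two grey cases, top pixels (262,184) and (266,233), plus four turquoise decoys at top (246,140), (176,224), (255,281) and (373,254). I'll check the choice in a close crop.

Run:
```python
from h import *
s=cv2.imread("pics/s0raw.png");t=cv2.imread("pics/t0raw.png")
a=cv2.resize(s[165:290,265:395],None,fx=3,fy=3,interpolation=cv2.INTER_CUBIC) #390x375
b=cv2.resize(t[160:255,235:420],None,fx=4,fy=4,interpolation=cv2.INTER_CUBIC) #740x380
c=np.zeros((600,790,3),np.uint8)
b=cv2.resize(b,(780,int(95*780/185)))[:, :]  
a2=cv2.resize(s[165:290,265:395],(400,385))
cv2.imwrite("pics/crop1.png",cv2.resize(np.vstack([np.hstack([a2,np.zeros((385,380,3),np.uint8)]),b]),None,fx=.76,fy=.76))
# grey masks in top
hsv=cv2.cvtColor(t,cv2.COLOR_BGR2HSV)
for p in [(262,184),(266,233),(230,200),(350,195)]: print(p,t[p[1],p[0]],hsv[p[1],p[0]])
for p in [(288,196),(333,188),(315,200)]: print(p,s[p[1],p[0]])
```

```text
(262, 184) [100 105 107] [ 21  17 107]
(266, 233) [105 111 112] [ 26  16 112]
(230, 200) [108 105  96] [ 98  28 108]
(350, 195) [ 68 104 123] [ 20 114 123]
(288, 196) [71 71 76]
(333, 188) [118 122 126]
(315, 200) [150 144 135]
```

View pics/crop1.png

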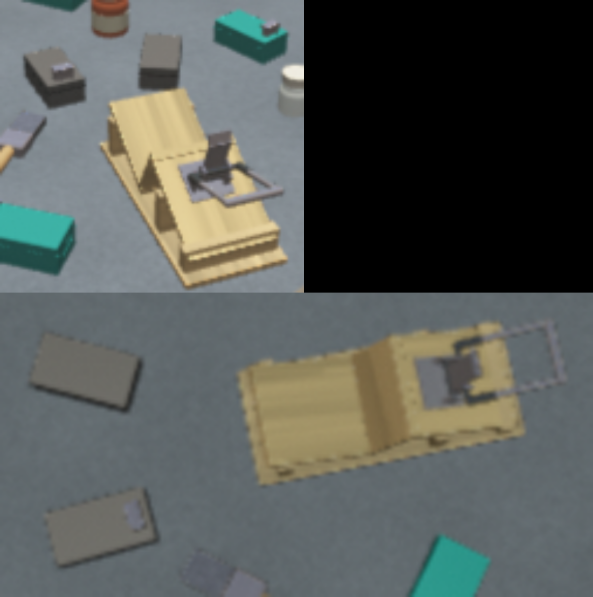

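Run:
```python
from h import *
s=cv2.imread("pics/s0raw.png");t=cv2.imread("pics/t0raw.png")
ti=t.astype(int)
def case(img,n,x0,y0,x1,y1,thr):
    i=img.astype(int); m=((i[...,2]>=i[...,0]-1)&(i[...,1]>thr)).astype(np.uint8)
    k=np.zeros_like(m);k[y0:y1,x0:x1]=m[y0:y1,x0:x1]
    cs,_=cv2.findContours(k,cv2.RETR_EXTERNAL,cv2.CHAIN_APPROX_NONE);c=max(cs,key=cv2.contourArea)
    P=np.array([onz(n,p[0],.042)[:2] for p in c])*1000
    r=cv2.minAreaRect(P.astype(np.float32)); print(n,cv2.contourArea(c),np.round(r[0],1),np.round(r[1],1),round(r[2],1)); print(c.reshape(-1,2).mean(0))
for thr in(75,85,95):
    case(t,"top",238,165,288,205,thr); case(t,"top",240,212,292,250,thr)
b=cv2.resize(t[165:225,305:415],None,fx=7,fy=7,interpolation=cv2.INTER_CUBIC)
cv2.imwrite("pics/crop2.png",b)
b=cv2.resize(s[200:285,300:392],None,fx=7,fy=7,interpolation=cv2.INTER_CUBIC)
cv2.imwrite("pics/crop3.png",b)
```

```text
top 466.0 [616.1 269.7] [108.1  58.3] 74.1
[260.96590909 183.59090909]
top 502.5 [445.3 252.6] [ 58.9 108.2] 14.3
[265.76923077 232.63736264]
top 455.5 [616.5 269.6] [108.1  57.5] 74.1
[260.7816092 183.3908046]
top 491.5 [445.7 252.9] [ 57.9 107.9] 14.3
[265.69662921 232.37078652]
top 432.5 [617.3 270.9] [105.5  55.6] 74.7
[260.65882353 183.43529412]
top 471.0 [445.7 253.9] [ 56.3 106.1] 14.6
[265.46590909 232.44318182]
```

View pics/crop2.png

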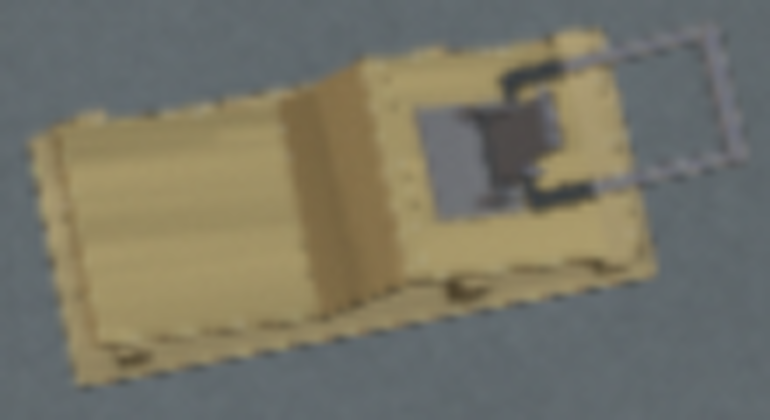

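View pics/crop3.png

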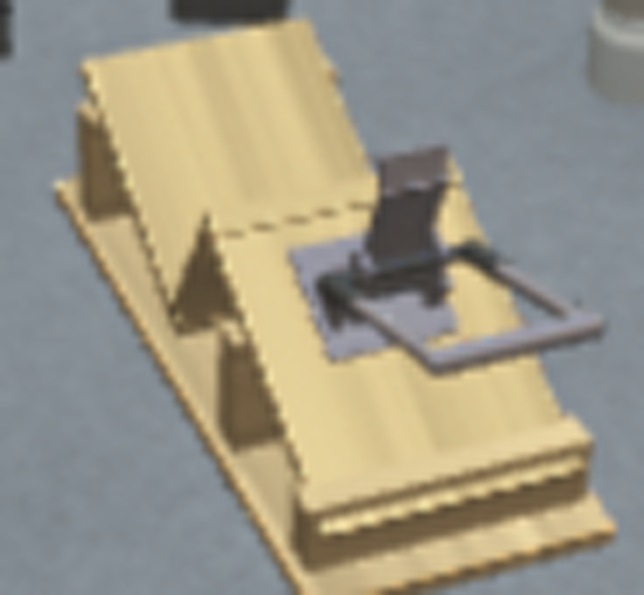

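```bash
cat >> h.py <<'E'
C27,S27=np.cos(np.radians(27)),np.sin(np.radians(27))
def deckT(x0,y0,yaw):  # rotation & origin (m)
    h=np.array([np.cos(yaw),np.sin(yaw),0]); X=h*C27+np.array([0,0,S27]); Y=np.cross([0,0,1],h); Z=np.cross(X,Y)
    return np.c_[X,Y,Z],np.array([x0,y0,.025])
E
python3 - <<'E'
from h import *
from scipy.optimize import least_squares
T=[((125,55,0),(98,345)),((125,-55,0),(62,130)),((0,-55,0),(283,100)),((0,55,0),(325,315)),((0,-55,82),(362,62)),((0,55,82),(405,283))]
S=[((125,55,0),(85,65)),((125,-55,0),(310,20)),((0,55,0),(175,328)),((0,55,82),(208,215))]
px=lambda q,o:np.array([(q[0]+.5)/7-.5+o[0],(q[1]+.5)/7-.5+o[1]])
def f(p,wt=1,ws=1):
    M,o=deckT(*p)
    a=(proj("top",[o+M@(np.array(P)/1000) for P,_ in T])-[px(q,(305,165)) for _,q in T])*wt
    b=(proj("side",[o+M@(np.array(P)/1000) for P,_ in S])-[px(q,(300,200)) for _,q in S])*ws
    return np.r_[a.ravel(),b.ravel()]
for w in((1,1),(1,0),(0,1)):
    r=least_squares(f,[.58,0,np.pi/2+.17],args=w,x_scale=[.01,.01,.01]);print(r.x[:2].round(4),np.degrees(r.x[2]).round(2));print(f(r.x).reshape(-1,2).round(1).tolist())
    if w==(1,1): p=r.x; np.save("deck.npy",p)
M,o=deckT(*p)
inv=lambda P:(M.T@(P-o)*1000).round(1)
for n,a,b in [("bar-y-",(705,30),(600,325)),("bar+",(740,155),(435,362)),("tip-",(545,97),(450,150)),("tip+",(558,150),(385,160))]:
    P,g=tri(px(b,(300,200)),px(a,(305,165)));print(n,P.round(4),inv(P),round(g*1000,1))
E
```

```text
[ 0.5734 -0.0323] 100.11
[[1.1, 0.4], [-0.1, -0.5], [-0.6, 1.0], [-0.2, 0.5], [0.4, -0.2], [1.2, 0.0], [0.1, -0.1], [0.2, -0.1], [0.1, -2.8], [0.3, -0.0]]
[ 0.5739 -0.0313] 99.69
[[0.6, 0.1], [-0.4, -0.9], [-0.8, 0.8], [-0.6, 0.4], [0.3, -0.3], [0.8, 0.0], [0.5, -0.4], [0.6, -0.2], [0.1, -3.2], [0.3, -0.3]]
[ 0.5721 -0.0363] 100.22
[[2.4, 0.9], [1.1, -0.1], [0.5, 1.3], [1.0, 0.9], [1.6, 0.1], [2.5, 0.4], [-0.1, 0.7], [0.0, 0.6], [-0.1, -2.0], [0.2, 0.9]]
bar-y- [ 0.6389 -0.2156  0.1304] [-123.2  -32.3  181.1] 1.1
bar+ [ 0.5765 -0.2277  0.1327] [-123.    31.3  183.6] 3.3
tip- [ 0.6039 -0.1348  0.1565] [-35.  -12.  165.4] 3.2
tip+ [ 0.5781 -0.1392  0.1583] [-34.   14.1 166.9] 1.8
```

Plain case: top (262,184). Keeper case: top (266,233), with the keeper at its −y end. Both sizes and heights check out (108×58 mm measured). The lever stands at about 1.8 rad and the bail is folded back. Next is the move planning.

```bash
cat >> h.py <<'E'
D=np.load("deck.npy"); DM,DO=deckT(D[0],D[1],D[2])
DR=np.c_[DM[:,0],-DM[:,1],-DM[:,2]]
def deck(x,y,z): return DO+DM@(np.array([x,y,z])/1000)
def down(yaw): return R.from_euler('xyz',[180,0,yaw],degrees=True).as_matrix()
def plan(P,Q):
    s=bot.get_state(); A=R.from_euler('xyz',s["ee_rot"],degrees=True).as_matrix()
    w=R.from_matrix(A.T@Q).as_rotvec(); d=(Q.T@(np.array(P)-s["ee_pos"]))*100
    print("t",round(s["time"],2),"turn",w.round(4),"then shift cm",d.round(2),"| shift-before-turn",(A.T@(np.array(P)-s["ee_pos"])*100).round(2))
    return s
E
python3 - <<'E'
from h import *
plan([.6165,.270,.13],down(74.1))
plan(deck(70,0,30),DR); print(deck(70,0,30),R.from_matrix(DR).as_euler('xyz',degrees=True))
E
```

```text
t 0.1 turn [-1.4000e-03  1.2000e-03  1.4145e+00] then shift cm [-21.3   41.79  10.05] | shift-before-turn [-44.59 -14.52  10.07]
t 0.1 turn [-0.2277  0.435   0.9418] then shift cm [-61.55  18.67 -14.87] | shift-before-turn [-50.6  -39.75  14.77]
[0.56487217 0.01572361 0.08350953] [180.         -27.         100.10838353]
```

Request:
play_rows:
  rows: [0,0,0,-2.97,-0.97,0.2,0,0,0,0,-2.97,-0.97,0.2,0,0,0,0,-2.97,-0.97,0.2,0,0,0,0,-2.97,-0.97,0.2,0,0,0,0,-2.97,-0.97,0.2,0,0,0,0,-2.97,-0.97,0.2,0,0,0,0,-2.97,-0.97,0.2,0,0,0,0,-2.97,-0.97,0.2,0,0,0,0,-2.97,-0.97,0.2,0,0,0,0,-2.97,-0.97,0.2,0,0,0,0,-2.97,-0.97,0.2,0,0,0,0,-2.97,-0.97,0.2,0,0,0,0,-2.97,-0.97,0.2,0,0,0,0,-2.97,-0.97,0.2,0,0,0,0,-2.97,-0.97,0.2,0,0,0,0.1088,0,0,0,0,0,0,0.1088,0,0,0,0,0,0,0.1088,0,0,0,0,0,0,0.1088,0,0,0,0,0,0,0.1088,0,0,0,0]

```text
time: 1.77
ee_pos: [0.616, 0.2703, 0.2007]
ee_rot: [-179.9, -0.0, 123.7]
ft_force: [-0.5, -1.1, -0.7]
gripper_width: 1.002
```

Request:
play_rows:
  rows: [0,0,0.1088,0,0,0.5,0,0,0,0.1088,0,0,0.5,0,0,0,0.1088,0,0,0.5,0,0,0,0.1088,0,0,0.5,0,0,0,0.1088,0,0,0.5,0,0,0,0.1088,0,0,0.5,0,0,0,0.1088,0,0,0.5,0,0,0,0.1088,0,0,0.5,0,0,0,0,0,0,0,0,0,0,0,0,0,0,0]

```text
time: 2.6
ee_pos: [0.6157, 0.2706, 0.1606]
ee_rot: [-179.9, 0.1, 74.3]
ft_force: [-0.2, -0.3, 0.3]
gripper_width: 0.998
```

Run:
```python
from h import *
s=plan([.6165,.270,.010],down(74.1)); print(s["ee_pos"],s["ee_rot"],s["qpos"].round(1),s["ft_force"].round(1),s["gripper_width"])
t=snap("top","t1",(200,130,300,255),5)
```

```text
t 2.6 turn [-0.001   0.0012  0.0033] then shift cm [-0.03  0.09 15.06] | shift-before-turn [-1.000e-02  1.000e-01  1.506e+01]
[0.61573478 0.27056055 0.16060491] [-1.79943693e+02  7.05816154e-02  7.42885570e+01] [-38.9  44.2  23.1  87.2 -20.   52.8 -25.2] [-0.2 -0.3  0.3] 0.9976871340025117
```

View pics/t1.png

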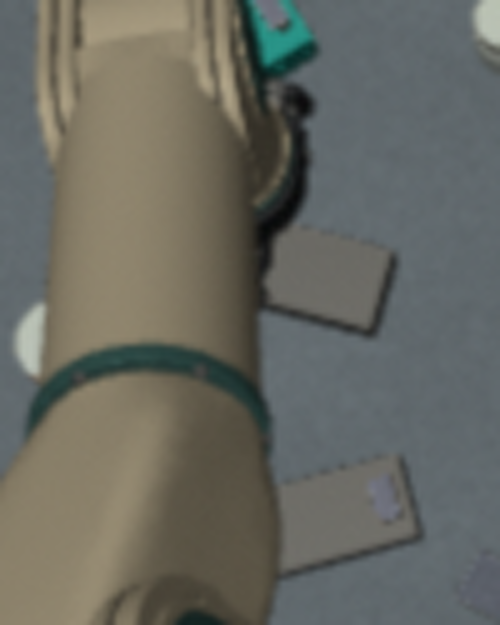

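Request:
play_rows:
  rows: [0,0,0,0,0.01,1.5,0,0,0,0,0,0.01,1.5,0,0,0,0,0,0.01,1.5,0,0,0,0,0,0.01,1.5,0,0,0,0,0,0.01,1.5,0,0,0,0,0,0.01,1.5,0,0,0,0,0,0.01,1.5,0,0,0,0,0,0.01,1.5,0,0,0,0,0,0,1.5,0,0,0,0,0,0,1.5,0,0,0,0,0,0,0,0,0,0,0,0,0,0,0.4,0,0,0,0,0,0,0.4,0,0,0,0,0,0,0.4,0,0,0,0,0,0,0.4,0,0,0,0,0,0,0.4]
  grip_force: 40

```text
time: 3.98
ee_pos: [0.6176, 0.2706, 0.0122]
ee_rot: [179.9, -0.1, 74.1]
ft_force: [-0.0, 0.2, 0.9]
gripper_width: 0.693
```

Request:
play_rows:
  rows: [0,0,0,0,0,0,0.4,0,0,0,0,0,0,0.4,0,0,0,0,0,0,0.4]

```text
time: 4.23
ee_pos: [0.6176, 0.2706, 0.0122]
ee_rot: [179.9, -0.1, 74.1]
ft_force: [-0.1, 0.3, 5.0]
gripper_width: 0.695
```

Request:
play_rows:
  rows: [0,0,0,0,0,-0.5,0.4,0,0,0,0,0,-1.5,0.4,0,0,0,0,0,-2,0.4,0,0,0,0,0,-2.5,0.4,0,0,0,0,0,-2.5,0.4,0,0,0,0,0,-2.5,0.4,0,0,0,0,0,-2.5,0.4,0,0,0,0,0,-2,0.4,0,0,0,0,0,-1,0.4,0,0,0,0,0,0,0.4]

```text
time: 5.07
ee_pos: [0.6184, 0.2706, 0.1844]
ee_rot: [179.8, -0.2, 74.1]
ft_force: [-0.8, -0.0, -3.3]
gripper_width: 0.696
```

Run:
```python
from h import *
s=plan(deck(71,0,100),DR); print(s["ee_pos"],deck(71,0,100),s["ft_force"].round(1),s["gripper_width"])
```

```text
t 5.07 turn [ 0.1112  0.4609 -0.4443] then shift cm [-26.    -9.74  -8.98] | shift-before-turn [-28.77   3.17   3.73]
[0.61840558 0.27063431 0.18438926] [ 0.57029341 -0.01468525  0.14633398] [-0.8 -0.  -3.3] 0.6955699602004566
```

Request:
play_rows:
  rows: [0,0,0,-2.05,0.23,0,0.4,0,0,0,-2.05,0.23,0,0.4,0,0,0,-2.05,0.23,0,0.4,0,0,0,-2.05,0.23,0,0.4,0,0,0,-2.05,0.23,0,0.4,0,0,0,-2.05,0.23,0,0.4,0,0,0,-2.05,0.23,0,0.4,0,0,0,-2.05,0.23,0,0.4,0,0,0,-2.05,0.23,0,0.4,0,0,0,-2.05,0.23,0,0.4,0,0,0,-2.05,0.23,0,0.4,0,0,0,-2.05,0.23,0,0.4,0.0185,0.0768,-0.074,0,0,0,0.4,0.0185,0.0768,-0.074,0,0,0,0.4,0.0185,0.0768,-0.074,0,0,0,0.4,0.0185,0.0768,-0.074,0,0,0,0.4,0.0185,0.0768,-0.074,0,0,0,0.4,0.0185,0.0768,-0.074,0,0,0,0.4,0,0,0,0,0,0,0.4,0,0,0,0,0,0,0.4]

```text
time: 6.73
ee_pos: [0.5755, 0.0243, 0.1794]
ee_rot: [-179.5, -26.9, 99.5]
ft_force: [-0.8, 0.7, -3.0]
gripper_width: 0.699
```

Run:
```python
from h import *
s=plan(deck(66,0,45),DR); print(s["ee_pos"],s["ee_rot"],s["qpos"].round(1),s["ft_force"].round(1),s["wrist_torque"].round(2))
```

```text
t 6.73 turn [-0.0051  0.0024 -0.0088] then shift cm [-5.33 -1.2   6.74] | shift-before-turn [-5.33 -1.12  6.76]
[0.57550973 0.02425077 0.17935658] [-179.4532363   -26.85818989   99.54675294] [  9.7  39.4  -0.1  97.  -30.1  57.5  38.8] [-0.8  0.7 -3. ] [-0.72 -0.17 -0.02]
```

Request:
play_rows:
  rows: [-0.005,0.0024,-0.0088,0,0,0,0.4,0,0,0,-0.9,-0.2,1.1,0.4,0,0,0,-0.9,-0.2,1.1,0.4,0,0,0,-0.9,-0.2,1.1,0.4,0,0,0,-0.9,-0.2,1.1,0.4,0,0,0,-0.9,-0.2,1.1,0.4,0,0,0,-0.8,-0.2,1.2,0.4,0,0,0,0,0,0,0.4,0,0,0,0,0,0,0.4]

```text
time: 7.48
ee_pos: [0.5669, 0.0075, 0.0962]
ee_rot: [179.9, -27.1, 100.4]
ft_force: [0.0, 0.0, -2.1]
gripper_width: 0.696
```

Run:
```python
from h import *
s=plan(deck(57,0,12),DR); print((DM.T@(s["ee_pos"]-DO)*1000).round(1),s["ee_rot"],s["ft_force"].round(1),s["wrist_torque"].round(2))
t=snap("top");s=snap("side");cv2.imwrite("pics/s2raw.png",s);cv2.imwrite("pics/t2raw.png",t)
a=cv2.resize(s[190:285,290:400],None,fx=6,fy=6,interpolation=cv2.INTER_CUBIC)
cv2.imwrite("pics/p7.png",a)
```

```text
t 7.48 turn [-0.001  -0.0023  0.0045] then shift cm [-1.12 -0.05  3.31] | shift-before-turn [-1.13 -0.05  3.31]
[68.2 -0.5 45.1] [179.92161565 -27.12933222 100.40064514] [ 0.   0.  -2.1] [-0.73 -0.15  0.04]
```

View pics/p7.png

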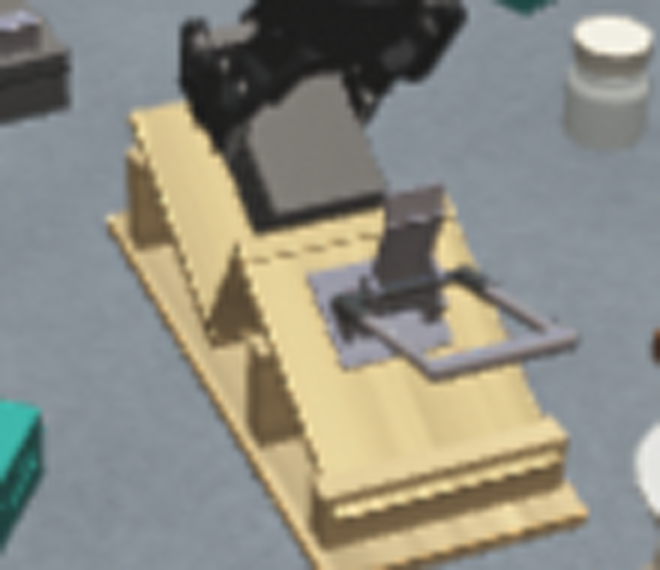

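Run:
```python
from h import *
for P in [(12.3,30,75),(12.3,-30,75),(12.3,30,33),(12.3,-30,33),(0,55,82),(0,-55,82),(125,55,0)]:
    q=proj("side",deck(*P))[0]; print(P,((q+.5-[290,190])*6-.5).round(0))
```

```text
(12.3, 30, 75) [278. 218.]
(12.3, -30, 75) [393. 193.]
(12.3, 30, 33) [261. 261.]
(12.3, -30, 33) [373. 236.]
(0, 55, 82) [240. 244.]
(0, -55, 82) [452. 197.]
(125, 55, 0) [134. 115.]
```

Run:
```python
from h import *
s=cv2.cvtColor(cv2.imread("pics/s2raw.png"),cv2.COLOR_BGR2GRAY)
for r in (212,215,218): print(r,list(zip(range(324,358),s[r,324:358].tolist())))
E=lambda y,z:[proj("side",deck(x,y,z))[0] for x in (12.3,90)]
for y in(30,-30):
    a,b=E(y,75)
    for r in (212,215,218): print(y,r,(a[0]+(b[0]-a[0])*(r-a[1])/(b[1]-a[1])).round(1))
a,b=[proj("side",deck(12.3,y,75))[0] for y in(30,-30)]
for c in(338,343,348): print("col",c,"pred lid end row",(a[1]+(b[1]-a[1])*(c-a[0])/(b[0]-a[0])).round(1),list(zip(range(218,236),s[218:236,c].tolist())))
```

```text
212 [(324, 132), (325, 44), (326, 29), (327, 38), (328, 56), (329, 70), (330, 67), (331, 99), (332, 126), (333, 125), (334, 125), (335, 125), (336, 125), (337, 125), (338, 124), (339, 125), (340, 124), (341, 124), (342, 124), (343, 124), (344, 123), (345, 123), (346, 123), (347, 123), (348, 124), (349, 122), (350, 123), (351, 138), (352, 144), (353, 143), (354, 141), (355, 141), (356, 142), (357, 141)]
215 [(324, 197), (325, 137), (326, 104), (327, 67), (328, 69), (329, 55), (330, 44), (331, 65), (332, 107), (333, 126), (334, 125), (335, 125), (336, 125), (337, 125), (338, 125), (339, 124), (340, 124), (341, 124), (342, 125), (343, 124), (344, 124), (345, 124), (346, 123), (347, 122), (348, 123), (349, 123), (350, 123), (351, 127), (352, 137), (353, 143), (354, 142), (355, 141), (356, 141), (357, 140)]
218 [(324, 205), (325, 208), (326, 205), (327, 186), (328, 83), (329, 47), (330, 47), (331, 44), (332, 60), (333, 104), (334, 127), (335, 126), (336, 126), (337, 126), (338, 124), (339, 124), (340, 123), (341, 123), (342, 125), (343, 124), (344, 124), (345, 123), (346, 123), (347, 123)
[... 237 characters left out ...]
18, 124), (219, 125), (220, 124), (221, 124), (222, 125), (223, 126), (224, 121), (225, 69), (226, 45), (227, 69), (228, 152), (229, 203), (230, 207), (231, 203), (232, 158), (233, 202), (234, 206), (235, 208)]
col 343 pred lid end row 224.4 [(218, 124), (219, 124), (220, 123), (221, 125), (222, 125), (223, 117), (224, 66), (225, 47), (226, 86), (227, 178), (228, 204), (229, 206), (230, 201), (231, 161), (232, 199), (233, 202), (234, 195), (235, 168)]
col 348 pred lid end row 223.3 [(218, 123), (219, 123), (220, 123), (221, 123), (222, 112), (223, 61), (224, 48), (225, 88), (226, 177), (227, 204), (228, 206), (229, 208), (230, 194), (231, 210), (232, 210), (233, 201), (234, 163), (235, 157)]
```

Request:
play_rows:
  rows: [-0.001,-0.002,0.0045,-0.1,-0.05,0.5,0.4,0,0,0,-0.1,0,0.5,0.4,0,0,0,-0.1,0,0.5,0.4,0,0,0,-0.1,0,0.5,0.4,0,0,0,-0.1,0,0.4,0.4,0,0,0,0,0,0.3,0.4,0,0,0,0,0,0.15,0.4,0,0,0,0,0,0,0.4,0,0,0,0,0,0,0.4]

```text
time: 8.33
ee_pos: [0.5659, 0.0159, 0.0698]
ee_rot: [179.8, -27.0, 100.2]
ft_force: [-0.8, -0.5, -3.2]
gripper_width: 0.693
```

```bash
cat >> h.py <<'E'
def st():
    s=bot.get_state(); print("t",round(s["time"],2),"deck pos",(DM.T@(s["ee_pos"]-DO)*1000).round(1),"rot",s["ee_rot"].round(2),"Fdeck",(DM.T@s["ft_force"]).round(1),"T",s["wrist_torque"].round(2),"w",round(s["gripper_width"]*85,1))
E
python3 -c "
from h import *
st(); plan(deck(57,0,12),DR)"
```

```text
t 8.33 deck pos [63.7 -1.  17.8] rot [179.83 -26.95 100.23] Fdeck [-1.8  0.8 -2.7] T [-0.73 -0.1   0.03] w 58.9
t 8.33 turn [0.0021 0.0008 0.0019] then shift cm [-0.67 -0.1   0.58] | shift-before-turn [-0.67 -0.1   0.58]
```

Request:
play_rows:
  rows: [0.002,0.001,0.002,0,-0.1,0.2,0.4,0,0,0,0,0,0.15,0.4,0,0,0,0,0,0.1,0.4,0,0,0,0,0,0,0.4]

```text
time: 8.67
ee_pos: [0.5643, 0.0179, 0.0657]
ee_rot: [-180.0, -27.0, 100.1]
ft_force: [0.2, 0.9, -2.7]
gripper_width: 0.697
```

```bash
python3 -c "
from h import *
st()"
```

```text
t 8.67 deck pos [63.9  0.1 13.1] rot [-179.99  -27.02  100.1 ] Fdeck [-0.4 -0.4 -2.8] T [-0.76 -0.14  0.02] w 59.2
```

Request:
play_rows:
  rows: [0,0,0,0,0,0.1,0.4,0,0,0,0,0,0.1,0.4,0,0,0,0,0,0,0.4]

```text
time: 8.92
ee_pos: [0.5642, 0.0187, 0.0639]
ee_rot: [-180.0, -27.0, 100.1]
ft_force: [0.2, -0.0, -3.3]
gripper_width: 0.695
```

```bash
python3 -c "
from h import *
st()"
```

```text
t 8.92 deck pos [63.8  0.1 11.1] rot [-179.99  -27.02  100.11] Fdeck [-1.6 -0.2 -2.9] T [-0.77 -0.12 -0.01] w 59.1
```

Request:
play_rows:
  rows: [0,0,0,0,0,0.1,0.4,0,0,0,0,0,0.1,0.4,0,0,0,0,0,0,0.4]

```text
time: 9.17
ee_pos: [0.5643, 0.0187, 0.0637]
ee_rot: [180.0, -27.0, 100.1]
ft_force: [-3.6, -3.5, 8.8]
gripper_width: 0.694
```

```bash
python3 -c "
from h import *
st()"
```

```text
t 9.17 deck pos [63.8  0.1 11. ] rot [179.96 -27.02 100.1 ] Fdeck [1.5 4.1 9.1] T [-0.27  0.47  0.27] w 59.0
```

Request:
play_rows:
  rows: [0,0,0,0,0,-0.12,0.4,0,0,0,-0.2,0,0,0.4,0,0,0,-0.2,0,0,0.4,0,0,0,-0.2,0,0,0.4,0,0,0,0,0,0,0.4]

```text
time: 9.58
ee_pos: [0.566, 0.0139, 0.0612]
ee_rot: [179.9, -27.1, 100.1]
ft_force: [-0.2, -0.5, 4.9]
gripper_width: 0.694
```

```bash
python3 -c "
from h import *
st()"
```

```text
t 9.58 deck pos [58.1 -0.8 11. ] rot [179.91 -27.06 100.13] Fdeck [1.8 0.3 4.5] T [-0.06 -0.04 -0.02] w 59.0
```

Request:
play_rows:
  rows: [0,0,0,-0.15,-0.04,0,0.4,0,0,0,-0.15,-0.04,0,0.4,0,0,0,0,0,0,0.4]

```text
time: 9.83
ee_pos: [0.5659, 0.014, 0.0612]
ee_rot: [179.9, -27.3, 100.2]
ft_force: [0.2, 3.7, 10.9]
gripper_width: 0.695
```

```bash
python3 -c "
from h import *
st()"
```

```text
t 9.83 deck pos [58.2 -0.7 11. ] rot [179.87 -27.3  100.18] Fdeck [ 8.2 -0.8  8.1] T [ 0.82  0.15 -0.29] w 59.1
```

Run:
```python
from h import *
s=snap("side");cv2.imwrite("pics/s3raw.png",s)
a=cv2.resize(s[195:260,305:375],None,fx=9,fy=9,interpolation=cv2.INTER_CUBIC)
cv2.imwrite("pics/p8.png",a)
for P in [(0,30,42),(0,-30,42),(0,55,82),(0,-55,82),(110,30,42),(110,-30,42)]:
    print(P,((proj("side",deck(*P))[0]+.5-[305,195])*9-.5).round(0))
```

```text
(0, 30, 42) [275. 365.]
(0, -30, 42) [444. 327.]
(0, 55, 82) [225. 321.]
(0, -55, 82) [544. 251.]
(110, 30, 42) [167.  85.]
(110, -30, 42) [330.  53.]
```

View pics/p8.png

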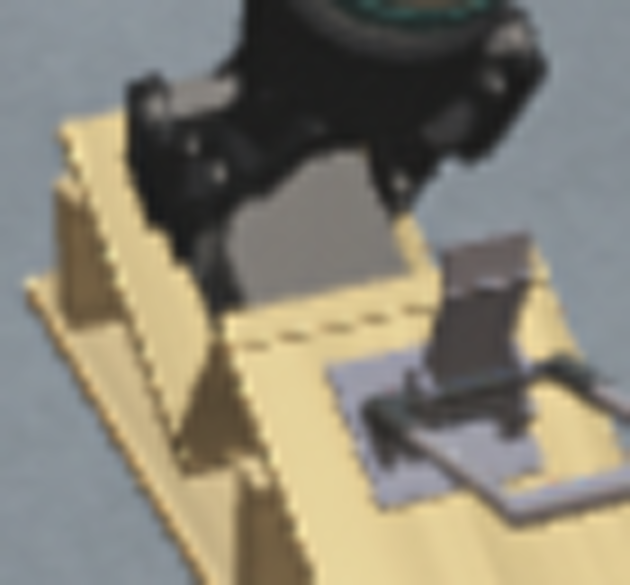

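Request:
play_rows:
  rows: [0,0,0,0,0,-0.12,0.4,0,0,0,-0.2,0,0,0.4,0,0,0,-0.2,0,0,0.4,0,0,0,0,0,0,0.4]

```text
time: 10.22
ee_pos: [0.5657, 0.014, 0.0613]
ee_rot: [180.0, -27.7, 100.3]
ft_force: [-0.6, 10.6, 11.1]
gripper_width: 0.698
```

Run:
```python
from h import *
st()
t=snap("top");cv2.imwrite("pics/t3raw.png",t)
a=cv2.resize(t[160:225,300:420],None,fx=6,fy=6,interpolation=cv2.INTER_CUBIC);cv2.imwrite("pics/p9.png",a)
```

```text
t 10.22 deck pos [58.3 -0.5 11.1] rot [179.95 -27.66 100.29] Fdeck [14.4 -1.3  5.1] T [ 1.97  0.19 -0.55] w 59.3
```

Request:
play_rows:
  rows: [0,0,0,0.25,0,0,0.4,0,0,0,0.2,0,0,0.4,0,0,0,0,0,0,0.4,0,0,0,0,0,0,0.2,0,0,0,0,0,0,0,0,0,0,0,0,0,0,0,0,0,0,0,0,0,0,0,0,0,0,0,0]

```text
time: 10.93
ee_pos: [0.5648, 0.0101, 0.0602]
ee_rot: [-180.0, -27.0, 100.0]
ft_force: [0.4, -0.1, 0.5]
gripper_width: 0.995
```

Run:
```python
import numpy as np
p=np.load("deck.npy"); p[0]+=.0026*np.cos(p[2]); p[1]+=.0026*np.sin(p[2]); np.save("deck.npy",p); print(p)
from h import *
st()
```

```text
[ 0.57297213 -0.02971075  1.7472209 ]
t 10.93 deck pos [52.2  1.1 12.9] rot [-179.97  -26.98  100.05] Fdeck [ 0.1 -0.4  0.5] T [-0.46 -0.06  0.01] w 84.6
```

Request:
play_rows:
  rows: [0,0,0,0,0,-1,0,0,0,0,0,0,-2,0,0,0,0,0,0,-2.5,0,0,0,0,0,0,-2.5,0,0,0,0,0,0,-2.5,0,0,0,0,0,0,-2,0,0,0,0,0,0,0,0]

```text
time: 11.52
ee_pos: [0.5775, -0.0489, 0.1759]
ee_rot: [179.6, -26.7, 100.1]
ft_force: [0.4, -1.0, 1.0]
gripper_width: 0.998
```

Run:
```python
from h import *
st(); s=plan([.4455,.253,.15],down(104.3)); print(s["ee_pos"])
```

```text
t 11.52 deck pos [ 50.9  -1.1 143.4] rot [179.58 -26.7  100.09] Fdeck [-0.5 -0.2  1.3] T [-0.48 -0.08 -0.03] w 84.8
t 11.52 turn [ 0.0243 -0.4655 -0.0738] then shift cm [32.52 -5.34  2.59] | shift-before-turn [27.46 -7.83 16.65]
[ 0.57752298 -0.04890096  0.17586252]
```

Request:
play_rows:
  rows: [0.004,-0.0776,-0.0123,0,0,0,0,0.004,-0.0776,-0.0123,0,0,0,0,0.004,-0.0776,-0.0123,0,0,0,0,0.004,-0.0776,-0.0123,0,0,0,0,0.004,-0.0776,-0.0123,0,0,0,0,0.004,-0.0776,-0.0123,0,0,0,0,0,0,0,2.7,-0.445,0,0,0,0,0,2.7,-0.445,0,0,0,0,0,2.7,-0.445,0,0,0,0,0,2.7,-0.445,0,0,0,0,0,2.7,-0.445,0,0,0,0,0,2.7,-0.445,0,0,0,0,0,2.7,-0.445,0,0,0,0,0,2.7,-0.445,0.3,0,0,0,0,2.7,-0.445,0.5,0,0,0,0,2.7,-0.445,0.5,0,0,0,0,2.7,-0.445,0.5,0,0,0,0,2.7,-0.445,0.5,0,0,0,0,0,0,0,0,0,0,0,0,0,0,0]

```text
time: 13.18
ee_pos: [0.4405, 0.2568, 0.1506]
ee_rot: [-179.6, -0.3, 104.7]
ft_force: [-0.5, -0.4, 0.2]
gripper_width: 0.998
```

Run:
```python
from h import *
s=plan([.4455,.253,.0115],down(104.3)); print(s["ee_pos"],s["ee_rot"])
```

```text
t 13.18 turn [-0.0073 -0.006   0.0074] then shift cm [-0.5   0.39 13.91] | shift-before-turn [-0.58  0.49 13.91]
[0.44045956 0.25683596 0.15064445] [-179.58103257   -0.34666537  104.72334063]
```

Request:
play_rows:
  rows: [-0.0073,-0.006,0.0074,0,0,0,0,0,0,0,-0.05,0.04,1.4,0,0,0,0,-0.05,0.04,1.4,0,0,0,0,-0.05,0.04,1.4,0,0,0,0,-0.05,0.04,1.4,0,0,0,0,-0.05,0.04,1.4,0,0,0,0,-0.05,0.04,1.4,0,0,0,0,-0.05,0.04,1.4,0,0,0,0,-0.05,0.04,1.4,0,0,0,0,-0.05,0.04,1.4,0,0,0,0,-0.05,0.03,1.3,0,0,0,0,0,0,0,0,0,0,0,0,0,0,0.4,0,0,0,0,0,0,0.4,0,0,0,0,0,0,0.4,0,0,0,0,0,0,0.4,0,0,0,0,0,0,0.4,0,0,0,0,0,0,0.4,0,0,0,0,0,0,0.4]

```text
time: 14.77
ee_pos: [0.4472, 0.2509, 0.013]
ee_rot: [179.9, 0.0, 104.0]
ft_force: [-0.8, -2.0, 7.5]
gripper_width: 0.694
```

Run:
```python
from h import *
s=plan([.4455,.253,.0115],down(104.3)); print(s["ee_pos"],s["ee_rot"],s["ft_force"],s["gripper_width"])
```

```text
t 14.77 turn [ 0.0017  0.0005 -0.0046] then shift cm [ 0.24 -0.12  0.15] | shift-before-turn [ 0.24 -0.12  0.15]
[0.44722804 0.25091825 0.01299447] [1.79901785e+02 2.98088897e-02 1.04035411e+02] [-0.82262629 -2.02972867  7.48353211] 0.6943731063249311
```

Request:
play_rows:
  rows: [0,0,0,0,0,-0.5,0.4,0,0,0,0,0,-1.5,0.4,0,0,0,0,0,-2.5,0.4,0,0,0,0,0,-3,0.4,0,0,0,0,0,-3,0.4,0,0,0,0,0,-3,0.4,0,0,0,0,0,-3,0.4,0,0,0,0,0,-2,0.4,0,0,0,0,0,-1,0.4,0,0,0,0,0,0,0.4,0,0,0,0,0,0,0.4]

```text
time: 15.68
ee_pos: [0.4462, 0.2516, 0.2066]
ee_rot: [179.9, 0.0, 104.1]
ft_force: [-0.5, 0.7, -4.8]
gripper_width: 0.696
```

Run:
```python
from h import *
s=plan(deck(64,0,100),DR); print(s["ee_pos"],deck(64,0,100),s["ft_force"].round(1),s["gripper_width"])
```

```text
t 15.68 turn [-0.0155  0.471   0.0687] then shift cm [-28.5    7.54  -7.4 ] | shift-before-turn [-29.21   5.51   6.35]
[0.44622554 0.25157214 0.20662067] [ 0.57093175 -0.01826584  0.14315604] [-0.5  0.7 -4.8] 0.6959550869844087
```

Request:
play_rows:
  rows: [0,0,0,-2.25,0.42,0,0.4,0,0,0,-2.25,0.42,0,0.4,0,0,0,-2.25,0.42,0,0.4,0,0,0,-2.25,0.42,0,0.4,0,0,0,-2.25,0.42,0,0.4,0,0,0,-2.25,0.42,0,0.4,0,0,0,-2.25,0.42,0,0.4,0,0,0,-2.25,0.42,0,0.4,0,0,0,-2.25,0.42,0,0.4,0,0,0,-2.25,0.42,0,0.4,0,0,0,-2.25,0.42,0,0.4,0,0,0,-2.25,0.42,0,0.4,-0.0026,0.0785,0.01145,0,0,0,0.4,-0.0026,0.0785,0.01145,0,0,0,0.4,-0.0026,0.0785,0.01145,0,0,0,0.4,-0.0026,0.0785,0.01145,0,0,0,0.4,-0.0026,0.0785,0.01145,0,0,0,0.4,-0.0026,0.0785,0.01145,0,0,0,0.4,0,0,0,0,0,0,0.4,0,0,0,0,0,0,0.4]

```text
time: 17.35
ee_pos: [0.5604, -0.0, 0.2045]
ee_rot: [-179.8, -26.9, 99.8]
ft_force: [1.0, 1.2, -3.2]
gripper_width: 0.694
```

Run:
```python
from h import *
st();plan(deck(63,0,75),DR)
```

```text
t 17.35 deck pos [109.5   7.2 145.7] rot [-179.76  -26.93   99.79] Fdeck [-0.6 -1.2 -3.2] T [-0.88 -0.21 -0.01] w 59.0
t 17.35 turn [-0.0017  0.0013 -0.005 ] then shift cm [-4.65  0.72  7.07] | shift-before-turn [-4.64  0.76  7.07]
```

Request:
play_rows:
  rows: [-0.0017,0.0013,-0.005,0,0,0,0.4,0,0,0,-0.52,0.08,0.8,0.4,0,0,0,-0.52,0.08,0.8,0.4,0,0,0,-0.52,0.08,0.8,0.4,0,0,0,-0.52,0.08,0.8,0.4,0,0,0,-0.52,0.08,0.8,0.4,0,0,0,-0.52,0.08,0.8,0.4,0,0,0,-0.52,0.08,0.8,0.4,0,0,0,-0.52,0.08,0.8,0.4,0,0,0,-0.52,0.08,0.7,0.4,0,0,0,0,0,0,0.4,0,0,0,0,0,0,0.4]

```text
time: 18.35
ee_pos: [0.5702, -0.0062, 0.1221]
ee_rot: [179.8, -27.1, 100.4]
ft_force: [-0.3, -0.3, -4.5]
gripper_width: 0.692
```

Run:
```python
from h import *
st();plan(deck(60,0,60),DR)
s=snap("side");cv2.imwrite("pics/s4raw.png",s)
a=cv2.resize(s[175:255,295:385],None,fx=7,fy=7,interpolation=cv2.INTER_CUBIC);cv2.imwrite("pics/p9.png",a)
```

```text
t 18.35 deck pos [65.2 -1.4 75.8] rot [179.79 -27.09 100.36] Fdeck [-2.2  0.4 -3.9] T [-0.86 -0.1  -0.04] w 58.8
t 18.35 turn [ 0.0018 -0.0017  0.0039] then shift cm [-0.52 -0.14  1.58] | shift-before-turn [-0.52 -0.15  1.58]
```

View pics/p9.png

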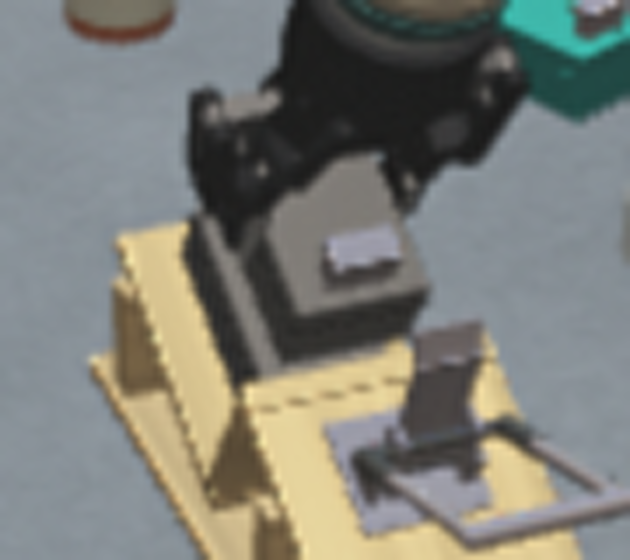

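Request:
play_rows:
  rows: [0.0018,-0.0017,0.0039,0,-0.09,0.4,0.4,0,0,0,-0.1,0,0.4,0.4,0,0,0,-0.1,0,0.4,0.4,0,0,0,-0.1,0,0.3,0.4,0,0,0,0,0,0.2,0.4,0,0,0,0,0,0.1,0.4,0,0,0,0,0,0,0.4]

```text
time: 18.98
ee_pos: [0.5685, -0.0006, 0.1051]
ee_rot: [180.0, -27.0, 100.2]
ft_force: [-0.2, 0.2, -3.9]
gripper_width: 0.694
```

Run:
```python
from h import *
st();plan(deck(60,-.5,55),DR)
```

```text
t 18.98 deck pos [62.6 -0.7 58. ] rot [179.96 -26.99 100.16] Fdeck [-1.6  0.2 -3.6] T [-0.91 -0.17  0.04] w 59.0
t 18.98 turn [0.0002 0.0002 0.0008] then shift cm [-0.26 -0.02  0.3 ] | shift-before-turn [-0.26 -0.02  0.3 ]
```

Request:
play_rows:
  rows: [0,0,0,-0.2,0,0.1,0.4,0,0,0,-0.1,0,0.1,0.4,0,0,0,-0.1,0,0.1,0.4,0,0,0,0,0,0,0.4]

```text
time: 19.32
ee_pos: [0.5691, -0.0033, 0.1006]
ee_rot: [179.9, -27.0, 100.1]
ft_force: [0.3, 0.1, -5.5]
gripper_width: 0.692
```

Run:
```python
from h import *
st()
```

```text
t 19.32 deck pos [58.1 -0.8 55.2] rot [179.95 -26.95 100.13] Fdeck [-2.4 -0.3 -4.9] T [-0.94 -0.18 -0.06] w 58.8
```

Request:
play_rows:
  rows: [0,0,0,0,0,0.1,0.4,0,0,0,0,0,0.1,0.4,0,0,0,0,0,0,0.4]

```text
time: 19.57
ee_pos: [0.5691, -0.0032, 0.1004]
ee_rot: [179.9, -26.9, 100.1]
ft_force: [-2.6, -4.6, 6.2]
gripper_width: 0.693
```

Run:
```python
from h import *
st()
```

```text
t 19.57 deck pos [58.1 -0.9 55.1] rot [179.88 -26.94 100.14] Fdeck [-0.8  3.4  7.3] T [-0.61  0.46  0.24] w 58.9
```

Seated at z = 55.1 (expected 55). Next I slide it to the backstop.

Request:
play_rows:
  rows: [0,0,0,0,0,-0.12,0.4,0,0,0,-0.15,-0.02,0,0.4,0,0,0,-0.15,0,0,0.4,0,0,0,-0.15,0,0,0.4,0,0,0,0,0,0,0.4]

```text
time: 19.98
ee_pos: [0.5702, -0.0061, 0.0989]
ee_rot: [179.8, -27.0, 100.2]
ft_force: [0.2, -0.1, 5.1]
gripper_width: 0.693
```

Run:
```python
from h import *
st()
```

```text
t 19.98 deck pos [54.6 -1.4 55.1] rot [179.84 -27.02 100.2 ] Fdeck [ 2.2 -0.1  4.6] T [-0.13 -0.06  0.02] w 58.9
```

Request:
play_rows:
  rows: [0,0,0,-0.15,-0.08,0,0.4,0,0,0,-0.15,0,0,0.4,0,0,0,-0.15,0,0,0.4,0,0,0,0,0,0,0.4]

```text
time: 20.32
ee_pos: [0.5701, -0.0082, 0.0978]
ee_rot: [179.8, -27.2, 100.2]
ft_force: [-0.7, 3.2, 9.9]
gripper_width: 0.693
```

Run:
```python
from h import *
st()
```

```text
t 20.32 deck pos [52.4 -1.  55.1] rot [179.83 -27.22 100.25] Fdeck [7.4 0.1 7.3] T [ 0.66  0.2  -0.21] w 58.9
```

Request:
play_rows:
  rows: [0,0,0,-0.2,0,-0.1,0.4,0,0,0,-0.1,0,0,0.4,0,0,0,0,0,0,0.4]

```text
time: 20.57
ee_pos: [0.5701, -0.0082, 0.0979]
ee_rot: [179.9, -27.5, 100.3]
ft_force: [-1.5, 8.6, 10.4]
gripper_width: 0.695
```

Run:
```python
from h import *
st()
```

```text
t 20.57 deck pos [52.4 -1.  55.1] rot [179.89 -27.49 100.28] Fdeck [12.5 -0.   5.3] T [ 1.46  0.19 -0.57] w 59.1
```

Request:
play_rows:
  rows: [0,0,0,0.2,0,0,0.4,0,0,0,0.15,0,0,0.4,0,0,0,0,0,0,0.4,0,0,0,0,0,0,0.2,0,0,0,0,0,0,0,0,0,0,0,0,0,0,0,0,0,0,0,0,0,0,0,0,0,0,0,0,0,0,0,0,0,-1,0,0,0,0,0,0,-2,0,0,0,0,0,0,-2.5,0,0,0,0,0,0,-2.5,0,0,0,0,0,0,-2.5,0,0,0,0,0,0,-1.5,0,0,0,0,0,0,0,0.4,0,0,0,0,0,0,1]

```text
time: 21.9
ee_pos: [0.5792, -0.0651, 0.2049]
ee_rot: [179.8, -26.9, 100.2]
ft_force: [-0.2, 0.8, 0.2]
gripper_width: 0.75
```

Run:
```python
from h import *
st()
for P in [(-150,0,200),(-150,0,170)]: plan(deck(*P),DR)
s=snap("side");cv2.imwrite("pics/s5raw.png",s)
t=snap("top");cv2.imwrite("pics/t5raw.png",t)
a=cv2.resize(s[175:265,300:390],None,fx=5.5,fy=5.5,interpolation=cv2.INTER_CUBIC)
b=cv2.resize(t[150:230,300:420],None,fx=2.5,fy=2.5,interpolation=cv2.INTER_CUBIC)
c=np.zeros((495,800,3),np.uint8);c[:,:495]=a;c[:200,500:]=b;cv2.imwrite("pics/p10.png",c)
for nm,P in dict(lowL0=(0,30,42),upL0=(0,30,84),upR0=(0,-30,84),upL1=(110,30,84),upR1=(110,-30,84),k0=(19.7,15,102),k1=(19.7,-15,102)).items():
    print(nm,((proj("side",deck(*P))[0]+.5-[300,175])*5.5-.5).round(0))
```

```text
t 21.9 deck pos [4.970e+01 1.000e-01 1.766e+02] rot [179.84 -26.9  100.15] Fdeck [ 0.8  0.1 -0.2] T [-0.45 -0.1   0.02] w 63.7
t 21.9 turn [0.0024 0.0018 0.0007] then shift cm [-1.997e+01  1.000e-02 -2.340e+00] | shift-before-turn [-19.97   0.    -2.31]
t 21.9 turn [0.0024 0.0018 0.0007] then shift cm [-1.997e+01  1.000e-02  6.600e-01] | shift-before-turn [-19.97  -0.     0.69]
lowL0 [193. 330.]
upL0 [209. 292.]
upR0 [315. 268.]
upL1 [140. 118.]
upR1 [243.  98.]
k0 [230. 236.]
k1 [283. 225.]
```

View pics/p10.png

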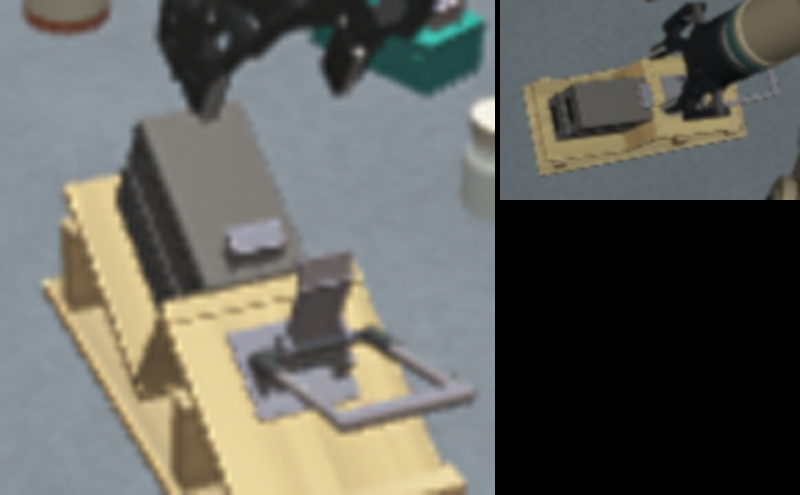

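Run:
```python
from h import *
# vase axis: side view turntable disc centre approx (410,325) rim z~.03 ; top view turntable centre (462,175)
print("vase side", onz("side",(411,325),.04)[:2], "top",onz("top",(463,175),.04)[:2])
for P in [(-160,0,215),(-160,0,170),(-142,0,172)]:
    p=deck(*P);print(P,p.round(3),"tool back 75/150/200mm:",[(p-DR[:,2]*d).round(3).tolist() for d in(.075,.15,.2)])
plan(deck(-160,0,215),DR)
```

```text
vase side [ 0.64832291 -0.39168123] top [ 0.63390538 -0.43843272]
(-160, 0, 215) [ 0.615 -0.266  0.144] tool back 75/150/200mm: [[0.621, -0.3, 0.211], [0.627, -0.333, 0.278], [0.631, -0.356, 0.322]]
(-160, 0, 170) [ 0.612 -0.246  0.104] tool back 75/150/200mm: [[0.618, -0.28, 0.171], [0.623, -0.313, 0.237], [0.627, -0.335, 0.282]]
(-142, 0, 172) [ 0.609 -0.231  0.114] tool back 75/150/200mm: [[0.615, -0.265, 0.181], [0.621, -0.298, 0.247], [0.625, -0.321, 0.292]]
t 22.0 turn [-0.0009 -0.0007  0.0006] then shift cm [-21.05   0.09  -4.05] | shift-before-turn [-21.05   0.07  -4.06]
```

Request:
play_rows:
  rows: [0,0,0,0,0,-2,1,0,0,0,0,0,-2.2,1,0,0,0,-1.5,0,0,1,0,0,0,-2,0.01,0,1,0,0,0,-2.2,0.01,0,1,0,0,0,-2.2,0.01,0,1,0,0,0,-2.2,0.01,0,1,0,0,0,-2.2,0.01,0,1,0,0,0,-2.2,0.01,0,1,0,0,0,-2.2,0.01,0,1,0,0,0,-2.2,0.01,0,1,0,0,0,-2.2,0,0,1,0,0,0,0,0,0,1,0,0,0,0,0,0,1]

```text
time: 23.17
ee_pos: [0.6142, -0.2691, 0.1422]
ee_rot: [-179.8, -27.1, 99.9]
ft_force: [-0.5, 1.1, -0.5]
gripper_width: 0.002
```

Run:
```python
from h import *
st();plan(deck(-160,0,172),DR)
```

```text
t 23.17 deck pos [-163.2    1.4  214.7] rot [-179.77  -27.13   99.9 ] Fdeck [ 0.8  0.3 -1. ] T [-0.4  -0.09 -0.05] w 0.2
t 23.17 turn [-0.0024 -0.0022 -0.0032] then shift cm [0.32 0.14 4.27] | shift-before-turn [0.31 0.15 4.27]
```

Request:
play_rows:
  rows: [-0.0024,-0.0022,-0.0032,0,0.1,1.1,1,0,0,0,0,0.04,1.1,1,0,0,0,0,0,1.1,1,0,0,0,0,0,1.1,1,0,0,0,0.5,0,0,1,0,0,0,0.5,0,0,1,0,0,0,0.5,0,0,1,0,0,0,0.4,0,0,1,0,0,0,0,0,0,1]

```text
time: 23.92
ee_pos: [0.6118, -0.231, 0.1167]
ee_rot: [179.6, -26.8, 100.5]
ft_force: [0.1, 0.0, -1.6]
gripper_width: 0.005
```

Run:
```python
from h import *
st()
H=np.array([-55.7,115])
print("bar phi: TCP x,z")
for ph in range(140,39,-5):
    b=H+96*np.array([np.cos(np.radians(ph)),np.sin(np.radians(ph))]);print(ph,(b-[16,13]).round(1))
s=snap("side");t=snap("top");cv2.imwrite("pics/s6raw.png",s)
a=cv2.resize(s[175:265,300:400],None,fx=5,fy=5,interpolation=cv2.INTER_CUBIC)
b=cv2.resize(t[150:230,330:430],None,fx=3,fy=3,interpolation=cv2.INTER_CUBIC)
c=np.zeros((450,800,3),np.uint8);c[:,:500]=a;c[:240,500:]=b;cv2.imwrite("pics/p11.png",c)
```

```text
t 23.92 deck pos [-141.    -2.9  174.7] rot [179.58 -26.77 100.47] Fdeck [-0.7 -0.1 -1.4] T [-0.49 -0.05 -0.02] w 0.4
bar phi: TCP x,z
140 [-145.2  163.7]
135 [-139.6  169.9]
130 [-133.4  175.5]
125 [-126.8  180.6]
120 [-119.7  185.1]
115 [-112.3  189. ]
110 [-104.5  192.2]
105 [-96.5 194.7]
100 [-88.4 196.5]
95 [-80.1 197.6]
90 [-71.7 198. ]
85 [-63.3 197.6]
80 [-55.  196.5]
75 [-46.9 194.7]
70 [-38.9 192.2]
65 [-31.1 189. ]
60 [-23.7 185.1]
55 [-16.6 180.6]
50 [-10.  175.5]
45 [ -3.8 169.9]
40 [  1.8 163.7]
```

View pics/p11.png

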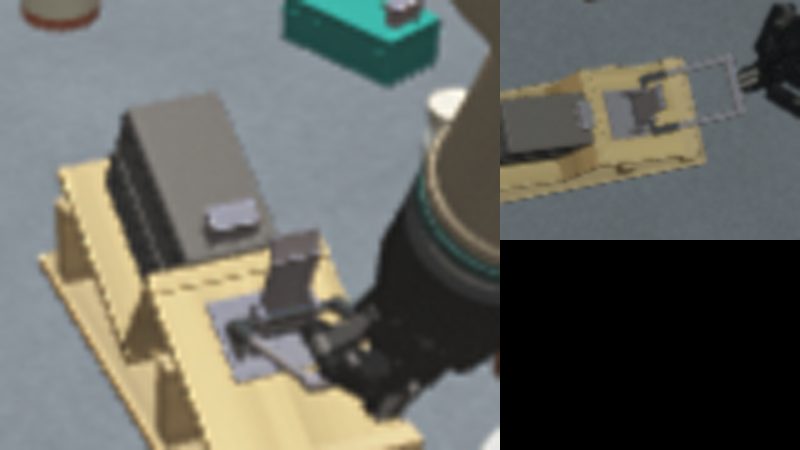

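Request:
play_rows:
  rows: [0.005,-0.003,0.006,0,-0.29,0.5,1,0,0,0,0.3,0,0,1,0,0,0,0.62,0,-0.56,1,0,0,0,0.66,0,-0.51,1,0,0,0,0.71,0,-0.45,1,0,0,0,0,0,0,1]

```text
time: 24.52
ee_pos: [0.6066, -0.215, 0.137]
ee_rot: [180.0, -26.7, 100.1]
ft_force: [0.1, 0.4, 0.2]
gripper_width: -0.001
```

Run:
```python
from h import *
st(); t=snap("top");cv2.imwrite("pics/t7raw.png",t);s=snap("side");cv2.imwrite("pics/s7raw.png",s)
t0=cv2.imread("pics/t5raw.png")
g=lambda i:i[150:230,330:440].astype(int)
# bail wires colour: low-saturation grey on table right of ledge: print bluish-grey bright pixels
for n,i in(("before",cv2.imread("pics/t0raw.png")),("now",t)):
    d=i.astype(int)[165:200,395:420]; m=(d[...,2]>120)&(abs(d[...,2]-d[...,0])<25); ys,xs=np.nonzero(m); print(n,m.sum(),(xs.min()+395,xs.max()+395,ys.min()+165,ys.max()+165) if m.any() else None)
```

```text
t 24.52 deck pos [-116.9   -0.6  185.3] rot [179.98 -26.67 100.15] Fdeck [ 0.5 -0.2  0. ] T [-0.53 -0.05  0.02] w -0.0
before 2 (np.int64(395), np.int64(402), np.int64(188), np.int64(188))
now 0 None
```

Run:
```python
from h import *
im={n:(cv2.imread(f"pics/{n}0raw.png"),cv2.imread(f"pics/{n}7raw.png")) for n in "ts"}
for n,nm in (("t","top"),("s","side")):
  for ph in (136,120,112):
    for y in(-24,24):
      p=np.radians(ph); P=(-55.7+96*np.cos(p),y,115+96*np.sin(p)); q=np.round(proj(nm,deck(*P))[0]).astype(int)
      print(nm,ph,y,q,[i[q[1]-1:q[1]+2,q[0]-1:q[0]+2].sum(2).tolist() for i in im[n]])
a=cv2.resize(im["t"][1][160:210,355:425],None,fx=4,fy=4)
```

```text
top 136 -24 [406 171] [[[323, 348, 326], [304, 345, 332], [288, 343, 349]], [[330, 291, 308], [339, 309, 301], [347, 312, 252]]]
top 136 24 [409 185] [[[297, 343, 335], [280, 339, 344], [285, 334, 353]], [[344, 314, 311], [356, 344, 312], [346, 337, 312]]]
top 120 -24 [404 170] [[[348, 352, 341], [323, 319, 323], [268, 269, 304]], [[339, 352, 335], [326, 349, 330], [307, 348, 339]]]
top 120 24 [407 185] [[[306, 294, 297], [308, 292, 280], [323, 306, 285]], [[306, 349, 344], [293, 347, 356], [293, 330, 346]]]
top 112 -24 [402 170] [[[314, 332, 348], [340, 331, 323], [320, 291, 268]], [[308, 303, 339], [284, 311, 326], [314, 306, 307]]]
top 112 24 [406 184] [[[305, 308, 306], [306, 306, 294], [311, 308, 292]], [[303, 321, 349], [298, 306, 349], [300, 293, 347]]]
side 136 -24 [382 247] [[[470, 456, 434], [378, 342, 313], [256, 251, 282]], [[430, 430, 434], [434, 436, 431], [439, 440, 437]]]
side 136 24 [365 251] [[[477, 460, 440], [383, 352, 324], [279, 276, 330]], [[581, 583, 587], [582, 580, 582], [578, 582, 585]]]
side 120 -24 [381 236] [[[425, 419, 417], [423, 419, 420], [421, 417, 426]], [[95, 96, 93], [98, 98, 93], [103, 95, 96]]]
side 120 24 [363 240] [[[219, 344, 528], [224, 338, 487], [195, 252, 424]], [[104, 93, 97], [158, 112, 105], [202, 204, 266]]]
side 112 -24 [379 231] [[[423, 417, 417], [422, 420, 423], [422, 422, 426]], [[96, 97, 101], [97, 108, 123], [94, 100, 119]]]
side 112 24 [362 235] [[[230, 371, 533], [213, 287, 433], [235, 238, 300]], [[239, 174, 140], [155, 172, 146], [140, 164, 147]]]
```

Request:
play_rows:
  rows: [0,0,0,0.74,0,-0.39,1,0,0,0,0.78,0,-0.32,1,0,0,0,0.8,0,-0.25,1,0,0,0,0.81,0,-0.18,1,0,0,0,0.83,0,-0.11,1,0,0,0,0.84,0,-0.04,1,0,0,0,0.84,0,0.04,1,0,0,0,0.83,0,0.11,1,0,0,0,0.81,0,0.18,1,0,0,0,0.8,0,0.25,1,0,0,0,0.7,0,0.2,1,0,0,0,0,0,0,1]

```text
time: 25.62
ee_pos: [0.5922, -0.1387, 0.179]
ee_rot: [-179.8, -26.8, 100.1]
ft_force: [-0.7, 1.0, 0.3]
gripper_width: 0.001
```

Run:
```python
from h import *
st()
```

```text
t 25.62 deck pos [-28.7   0.2 187.4] rot [-179.85  -26.78  100.12] Fdeck [ 1.1  0.5 -0.2] T [-0.43 -0.07 -0.04] w 0.1
```

Request:
play_rows:
  rows: [0,0,0,0.4,0,0.2,1,0,0,0,0.4,0,0.25,1,0,0,0,0.4,0,0.25,1,0,0,0,0.4,0,0.3,1,0,0,0,0.3,0,0.25,1,0,0,0,0,0,0,1,0,0,0,0,0,0,1,0,0,0,0,0,0,1,0,0,0,0,0,0,1,0,0,0,0,0,0,1]

```text
time: 26.45
ee_pos: [0.5885, -0.1194, 0.1759]
ee_rot: [-179.8, -26.7, 100.0]
ft_force: [-0.1, 0.6, -0.8]
gripper_width: -0.0
```

Run:
```python
from h import *
st()
s=snap("side");t=snap("top");cv2.imwrite("pics/s8raw.png",s);cv2.imwrite("pics/t8raw.png",t)
s5=cv2.imread("pics/s5raw.png");t5=cv2.imread("pics/t5raw.png")
for y in(-24,24):
  for x,z in((38,89),(25,90),(38,130)):
    for nm,a,b in(("side",s5,s),("top",t5,t)):
      q=np.round(proj(nm,deck(x,y,z))[0]).astype(int); f=lambda i:i[q[1]-2:q[1]+3,q[0]-2:q[0]+3].sum(2).tolist(); print(nm,x,y,z,q,f(a),"->",f(b))
```

```text
t 26.45 deck pos [-12.6   0.5 175.8] rot [-179.84  -26.65   99.96] Fdeck [ 0.2 -0.  -1. ] T [-0.53 -0.09 -0.01] w -0.0
side 38 -24 89 [351 212] [[369, 374, 423, 447, 447], [373, 376, 380, 441, 440], [368, 370, 387, 435, 437], [368, 369, 383, 422, 437], [401, 401, 367, 385, 433]] -> [[382, 398, 407, 187, 93], [436, 461, 461, 301, 115], [476, 463, 436, 308, 123], [363, 329, 294, 247, 160], [303, 306, 275, 274, 234]]
top 38 -24 89 [350 183] [[256, 243, 259, 262, 263], [262, 260, 263, 259, 258], [258, 259, 257, 257, 261], [261, 257, 259, 258, 257], [259, 258, 259, 257, 257]] -> [[287, 333, 351, 320, 239], [265, 298, 346, 326, 255], [250, 279, 347, 341, 295], [252, 280, 345, 357, 335], [261, 287, 335, 351, 327]]
side 25 -24 90 [352 215] [[369, 383, 422, 437, 439], [401, 367, 385, 433, 438], [494, 378, 376, 420, 436], [472, 384, 361, 374, 428], [473, 421, 369, 372, 414]] -> [[329, 294, 247, 160, 125], [306, 275, 274, 234, 251], [495, 376, 349, 332, 383], [474, 386, 361, 342, 331], [474, 423, 365, 346, 321]]
top 25 -24 90 [353 182] [[301, 299, 304, 317, 312], [262, 263, 268, 286, 283], [259
[... 1901 characters left out ...]
242, 255, 254, 248], [322, 268, 286, 284, 260], [335, 311, 335, 351, 340], [330, 301, 305, 310, 304]]
side 38 24 130 [338 207] [[375, 377, 376, 374, 377], [375, 377, 376, 376, 377], [375, 376, 374, 377, 376], [377, 377, 377, 376, 377], [375, 377, 376, 379, 375]] -> [[375, 374, 374, 375, 376], [375, 375, 374, 374, 376], [375, 374, 375, 374, 373], [376, 373, 374, 376, 375], [375, 377, 374, 374, 374]]
top 38 24 130 [359 194] [[292, 341, 331, 314, 341], [240, 229, 244, 298, 381], [255, 251, 255, 287, 355], [258, 259, 257, 272, 332], [258, 255, 255, 265, 332]] -> [[292, 341, 332, 314, 343], [234, 225, 243, 297, 383], [252, 249, 256, 284, 355], [254, 248, 253, 274, 327], [284, 260, 266, 294, 323]]
```

The bar now rests on the lid beyond the keeper, at about x = 38, z = 89 at both ends. Next is the lever.

Request:
play_rows:
  rows: [-0.003,-0.006,0.003,0.5,0.05,0,1,0,0,0,0.5,0,0,1,0,0,0,0,0,1.2,1,0,0,0,0,0,1.2,1,0,0,0,0,0,1.2,1,0,0,0,0,0,0,1,0,0,0,-0.7,0,0,1,0,0,0,-0.7,0,0,1,0,0,0,0,0,0,1]

```text
time: 27.3
ee_pos: [0.5871, -0.1098, 0.1416]
ee_rot: [-179.9, -26.2, 99.7]
ft_force: [0.1, -0.1, 0.3]
gripper_width: -0.001
```

Run:
```python
from h import *
st()
```

```text
t 27.3 deck pos [-19.5   0.2 140.9] rot [-179.94  -26.16   99.65] Fdeck [-0.  -0.   0.3] T [-0.52 -0.06 -0.01] w -0.1
```

Request:
play_rows:
  rows: [0,0.01,0.006,-0.5,0,-0.05,1,0,0,0,-0.5,0,-0.05,1,0,0,0,-0.5,0,-0.05,1,0,0,0,-0.5,0,-0.05,1,0,0,0,-0.5,0,0,1,0,0,0,-0.5,0,0,1,0,0,0,-0.5,0,0,1,0,0,0,0,0,0,1]

```text
time: 27.97
ee_pos: [0.5918, -0.1398, 0.127]
ee_rot: [-179.7, -26.9, 99.3]
ft_force: [0.5, -1.1, 0.3]
gripper_width: 0.001
```

Run:
```python
from h import *
st()
```

```text
t 27.97 deck pos [-53.2   0.8 141.6] rot [-179.69  -26.85   99.31] Fdeck [-0.9 -0.3  0.8] T [-0.43 -0.06  0.05] w 0.1
```

Request:
play_rows:
  rows: [0,0.002,0.008,-0.53,0.05,0.1,1,0,0,0,-0.53,0,0.1,1,0,0,0,-0.53,0,0.1,1,0,0,0,-0.5,0,0.37,1,0,0,0,-0.5,0,0.37,1,0,0,0,-0.38,0,0.5,1,0,0,0,-0.38,0,0.5,1,0,0,0,-0.26,0,0.55,1,0,0,0,-0.26,0,0.55,1,0,0,0,0,0,0,1]

```text
time: 28.8
ee_pos: [0.5945, -0.158, 0.0807]
ee_rot: [-179.4, -27.1, 98.8]
ft_force: [0.2, -0.0, -1.2]
gripper_width: 0.007
```

Run:
```python
from h import *
st()
```

```text
t 28.8 deck pos [-90.6   1.3 108.7] rot [-179.38  -27.08   98.84] Fdeck [-0.6 -0.2 -1. ] T [-0.48 -0.04  0.  ] w 0.6
```

Request:
play_rows:
  rows: [-0.01,0,0.02,-0.1,0.05,0.4,1,0,0,0,-0.1,0.05,0.4,1,0,0,0,0,0,0.3,1,0,0,0,0,0,0.2,1,0,0,0,0,0,0.2,1,0,0,0,0,0,0,1]

```text
time: 29.3
ee_pos: [0.5956, -0.1543, 0.0699]
ee_rot: [-179.5, -27.0, 97.6]
ft_force: [-3.2, -3.7, 11.7]
gripper_width: 0.0
```

Run:
```python
from h import *
st()
```

```text
t 29.3 deck pos [-92.4  -0.4  97.5] rot [-179.55  -26.97   97.62] Fdeck [ 2.6  3.8 11.8] T [0.03 0.74 0.37] w 0.0
```

Request:
play_rows:
  rows: [0,0,0,0,0,0.2,1,0,0,0,0,0,0.1,1,0,0,0,0,0,0,1,0,0,0,0,0,-0.5,1,0,0,0,0,0,-1,1,0,0,0,0,0,-2,1,0,0,0,0,0,-3,1,0,0,0,0,0,-3,1,0,0,0,0,0,-3,1,0,0,0,0,0,-3,1,0,0,0,-2,0,-3,1,0,0,0,-3,0,-2,1,0,0,0,-3,0,-1,1,0,0,0,-2,0,0,1,0,0,0,0,0,0,1]

```text
time: 30.55
ee_pos: [0.6198, -0.342, 0.2083]
ee_rot: [-179.2, -26.9, 97.2]
ft_force: [-0.6, -0.6, -1.7]
gripper_width: 0.0
```

Run:
```python
from h import *
st()
s=snap("side");t=snap("top");cv2.imwrite("pics/s9raw.png",s);cv2.imwrite("pics/t9raw.png",t)
a=cv2.resize(s[185:275,305:395],None,fx=6,fy=6,interpolation=cv2.INTER_CUBIC)
b=cv2.resize(t[155:225,300:400],None,fx=2.55,fy=2.55,interpolation=cv2.INTER_CUBIC)
c=np.zeros((540,800,3),np.uint8);c[:,:540]=a;c[:b.shape[0],543:543+b.shape[1]]=b
d=cv2.resize(t,(256,160));c[250:410,543:799]=d
d=cv2.resize(s,(208,130));c[410:540,543:751]=d
cv2.imwrite("pics/p12.png",c)
for nm,P in dict(tip=(-130,0,97.5),tipface=(-113,0,97.5),barL=(24.7,30,90),barR=(24.7,-30,90),hingeL=(-74.3,28,90)).items():
    print(nm,((proj("side",deck(*P))[0]+.5-[305,185])*6-.5).round(0))
```

```text
t 30.55 deck pos [-198.1    8.8  306.7] rot [-179.22  -26.87   97.17] Fdeck [-1.2  0.7 -1.3] T [-0.53  0.03  0.06] w 0.0
tip [365. 480.]
tipface [351. 445.]
barL [183. 208.]
barR [298. 183.]
hingeL [260. 390.]
```

View pics/p12.png

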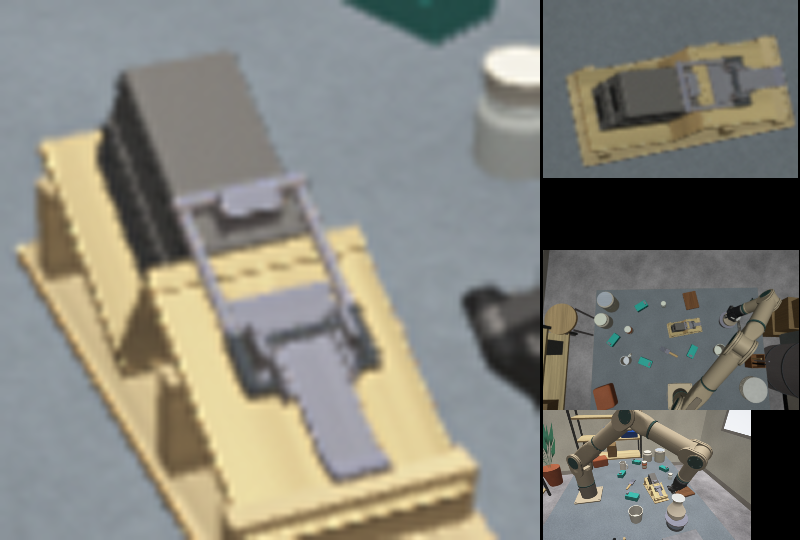

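Request:
play_rows:
  rows: [0,0,0,0.9,0,-1.8,1,0,0,0,0.9,0,-1.8,1,0,0,0,0.9,0,-1.8,1,0,0,0,0.9,0,-1.8,1,0,0,0,0,0,0,1,0,0,0,0,0,0,1]

```text
time: 31.15
ee_pos: [0.6237, -0.3357, 0.2941]
ee_rot: [-179.7, -26.9, 97.8]
ft_force: [0.8, 0.1, 0.2]
gripper_width: -0.002
```

Run:
```python
from h import *
st()
s=snap("side");s0=cv2.imread("pics/s0raw.png")
d=cv2.absdiff(s,s0).max(2)>45; d[:,:130]=0
n,l,st_,c=cv2.connectedComponentsWithStats(cv2.morphologyEx(d.astype(np.uint8),cv2.MORPH_OPEN,np.ones((3,3))))
print([(st_[i].tolist()) for i in range(1,n) if st_[i][4]>15])
# latch region vs previous frame
p=cv2.imread("pics/s9raw.png"); print("latch change",cv2.absdiff(s,p)[200:275,310:372].max())
workorder.sign_off()
```

```text
t 31.15 deck pos [-154.1    3.7  380.6] rot [-179.71  -26.94   97.83] Fdeck [ 0.1 -0.8  0.2] T [-0.5  -0.12 -0.01] w -0.1
[[130, 0, 32, 24, 426], [191, 0, 12, 10, 76], [230, 0, 5, 4, 17], [255, 0, 15, 19, 215], [269, 0, 17, 19, 301], [288, 0, 5, 12, 50], [296, 0, 6, 39, 199], [303, 0, 219, 158, 12668], [287, 13, 9, 8, 51], [238, 20, 12, 6, 60], [195, 23, 5, 4, 19], [130, 24, 7, 4, 26], [235, 26, 54, 36, 1062], [289, 26, 4, 14, 53], [130, 28, 89, 72, 3120], [495, 32, 26, 9, 79], [477, 40, 51, 34, 950], [475, 57, 8, 4, 24], [484, 59, 28, 12, 95], [219, 67, 23, 48, 715], [147, 96, 55, 30, 933], [130, 138, 15, 24, 240], [150, 143, 10, 9, 57], [387, 149, 78, 73, 2497], [130, 160, 17, 22, 184], [275, 189, 27, 23, 335], [321, 192, 31, 38, 755], [352, 221, 12, 19, 171], [366, 234, 5, 5, 21], [347, 238, 5, 5, 20], [364, 240, 5, 7, 29], [344, 246, 4, 5, 16], [364, 247, 11, 6, 49], [355, 248, 6, 15, 53], [362, 255, 7, 9, 36]]
latch change 4
the job is handed in; nothing more can be done
```

The job is done and handed in at 31 s of the 70 s allowed. The plain case is on the deck against the backstop and the keeper case is stacked squarely on it, keeper end to the backstop. The bail bar sits behind the keeper and the lever is shut.

**Cases:** Both were set down by force feel (about 12 N at contact) and pushed against the backstop until they stopped. The keeper case seated at 55.1 mm in deck z, where I expected 55. The side picture showed its lid corners within about 1 mm of the centred position.

**Latch:** I pushed the bail over with shut fingers and the bar dropped onto the lid beyond the keeper. The lever then met my press at deck z = 97.5 mm, exactly its closed height. The last picture shows it flat and the wires straight. Nothing in the latch area changed after the arm backed away.

**Bystanders:** A before-and-after difference of the side view showed changes only where the cases, latch and arm had been. The vase and the other things did not move. The arm ended clear, with a contact force near zero.

**Disagreements:**
- My first deck position from the cameras was about 2.6 mm off along the slope. The contacts showed it, and I corrected it before stacking.
- One camera reading of the first case's end disagreed with the touch measurement by about 5 mm. I trusted the touch, and the later pictures agreed with it.
- I did not measure the bail's stretch directly.

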